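# Work a stuck lens cell loose

### The arm

A 6-joint arm with a two-finger parallel gripper is mounted at the origin on the work surface. World frame = base frame: x ahead of the robot, y to its left, z up, the work surface at z = 0. Lengths are in m, angles in degrees, forces in N, time in s.
With the tool pointing down it reaches from about 0.375 to 0.9 m from the base axis. Payload 3.1 kg.
Tool frame: the origin (TCP) lies between the finger pads; the fingertips stand 11 mm ahead of it and the grasp point (between the pads) lies 8 mm behind it; z points along the fingers, y is the line along which they close (so a half turn about z gives the same grasp; the last joint's range is limited). The gripper opens to 87 mm and grips with 3 to 60 N. Pads are 19 mm wide; open, the fingers measure 117 mm over their backs; the gripper's body (75 mm by 190 mm) begins 51 mm behind the grasp point.
Start: joints at [-86.946, 30.224, 82.088, -0, 67.689, -10.227], TCP at [0.144, -0.608, 0.234] pointing down, gripper open.
Joint ranges: [-176.69, 176.69], [-43.24, 126.21], [12.49, 139.97], [-82, 262], [0, 151.66], [-163.58, 163.58]. Speed limits (degrees/s): [159.86, 159.86, 180, 180, 180, 180].

### API

Orientations are given as a 3x3 rotation matrix whose columns are the frame's x, y, z axes.
In Python, from rig import bot gives the robot as it stands.
- The arm moves only by the tool apply_moves, never from a script. Its argument "steps" is a list that holds one entry, the list of rows, each a list of 7 numbers: the shift along the tool's x, y, z in cm, then the turn, a rotation vector about the tool's x, y, z in degrees, then the gripper command: -1 is shut, 1 is fully open, values between are in proportion. In form: [[[dx, dy, dz, rx, ry, rz, jaw], ...]]. A call has 1 to 20 rows; each row is the pose to reach, as a shift and turn from the pose commanded when the call began, along the tool's axes at that moment; what a row does not reach only later rows make up. A row lasts 1/8 s, in which the tool goes at most 62.5 mm and 10.7 degrees, less where a joint would pass 70% of its speed; a pose out of reach is approached as far as the arm can. A call with a gripper value outside its range is refused whole. The fingers move at their own pace and stop on an object; the grip force is fixed at half the most. Time passes only in rows, so rows that repeat a pose let the fingers close. It gives the time, the measured TCP pose, the force, the opening and the grip force at its end, in the units of the state.
- bot.read_state(): the state, without advancing time (a new reading comes with each control period).
- bot.capture(name): name is "scene" or "top" or "wrist"; returns the picture (480x640x3 uint8, blue, green, red); there is no depth.
- bot.camera_model(name): a dict with "intrinsics" (3x3 intrinsics, pixels), "k1" (the pictures are not rectified: a ray, as slopes to the right and down, at radius r is drawn at 1 + k1 r^2 times it, then the intrinsics apply), "R" (3x3) and "t" (3): a world point X has camera coordinates R X + t. Camera axes: x right, y down, z forward; pixel columns grow to the right and rows downward; lengths in m; the calibration is good to about 2 mm. A picture is of the moment at which its call begins: read the wrist's pose just before it. camera_model takes no time and is no camera call; for the wrist camera it gives the pose at the moment of the call.
- bot.hand_in(): hands the job in; it is judged then, once.
The state is a dict: "time_s": time; "joint_positions": joint angles; "qvel": joint speeds; "tau": joint torques, N m; "position": TCP position; "tcp_rot": TCP orientation; "force": force on the tool from outside, world axes, zero at the start; "moment": the same for the moment, N m; "opening": opening from 0.0 (shut) to 1.0 (fully open); "grasp_force": force on a finger pad.
Only numpy, scipy, OpenCV 4.12 (cv2) and the standard library are available. Lean on these libraries where they do the work, as an engineer would, in place of code of your own. Each camera call takes 0.05 s, during which the arm holds its last target. There are 200 camera calls.

### The job

The front cell of the lens with the yellow ring is stuck in its barrel: grip it by its ribbed rim and twist it about 25 degrees anticlockwise (seen from above), then about 25 degrees clockwise of where it started, pulling up all the while so that it climbs a few millimetres with each twist, yet is still in its bore after the second. Then draw it out and set it down gently, upright, near the middle of the foam-lined white tray. Leave the cell of the blue-ringed lens in its place.

Things in the scene. Friction and masses are not known exactly. Their poses are not given: they have to be found in the camera images.
- cell_grip (a point): Stuck front cell of the yellow-ringed lens, 0.11 kg: black ribbed rim, 54 mm across, 26 mm tall, yellow ring and glass on top (3 mm proud); below it a 41.6 mm spigot, 20.5 mm long, hidden in the bore. Point: on the axis, half-way up the rim (grip here), 33.5 mm above the spigot's underside. z up; -x towards a white tick. Sprung rubber pads hold and centre it: 10 to 18 N lifts it straight, far less while turning.
- lens_dot (a point): White dot on the shoulder of the yellow-ringed lens (fixed, upright black barrel, 66 mm across, in a 110 x 90 mm clamp), 76 mm above the table. Lens frame: z up, lens axis at x = +29 mm. On the shoulder is a steel neck 50 mm across, 22 mm tall; the spigot enters it 20 mm; the rim is wider and sits on top. At the start the tick is in line with the dot, the grip point 35.5 mm above the shoulder.
- tray_floor (a point): Shallow white square tray with a grey foam floor, fixed to the table: 150 mm outside, 142 mm inside, walls 14 mm high. Point: middle of its floor, 4 mm above the table. The cell set down upright has its grip point 33.5 mm above this point.
- cell2_grip (a point): Front cell of the other lens: the same sizes, but with a blue ring on top and a blue band on its barrel. Point: on its axis, half-way up its rim. To be left alone. A blue blower bulb (95 mm tall), a small white jar (75 mm tall) and a flat brush also stand about.

How it is judged (in metres and radians):
On the way, in this order (a step that is already met when the one before it is completed fails the run):
1. cell turned at least 12 degrees anticlockwise of its start while in the bore (y of lens_dot in the frame of cell_grip above 0.006 m and z of cell_grip in the frame of lens_dot below 0.0535 m and x of cell_grip in the frame of lens_dot between 0.024 and 0.034 m), for 0.05 s.
2. cell turned at least 12 degrees clockwise of its start, by now raised at least 2 mm but with its spigot still in the bore (y of lens_dot in the frame of cell_grip below -0.006 m and z of cell_grip in the frame of lens_dot between 0.0375 and 0.0555 m and x of cell_grip in the frame of lens_dot between 0.024 and 0.034 m), for 0.05 s.
3. cell drawn clear of the lens (z of cell_grip in the frame of lens_dot above 0.06 m), for 0.1 s.
4. cell brought down onto the tray floor while still held (underside within 12 mm of it) (z of cell_grip in the frame of tray_floor below 0.0455 m and horizontal distance between cell_grip and tray_floor below 0.045 m and contact force between the fingers and cell above 0.5 N and angle between cell_grip's own z axis and vertical below 0.35 rad), for 0.05 s.
At the end, for the whole second after the job is handed in: The yellow-ringed cell stands upright (within 10 degrees), released and at rest on the tray floor, its axis within 35 mm of the tray's middle; the blue-ringed cell is within 8 mm of where it was (horizontal distance between cell_grip and tray_floor below 0.035 m and z of cell_grip in the frame of tray_floor between 0.029 and 0.038 m and angle between cell_grip's own z axis and vertical below 0.18 rad and linear speed of cell below 0.03 m/s and distance of cell2_grip from where it was at the start of the episode below 0.008 m); the robot touches nothing.
It fails at once if the blue-ringed cell is moved by more than 8 mm (distance of cell2_grip from where it was at the start of the episode above 0.008 m).
It also fails if it takes over 51 s, if anything falls off the work surface, if the arm or the gripper's body presses on something with over 40 N, if the wrist force passes 120 N, or if a joint passes its speed limit or range.

## Working session

There is one attempt and no reset: what is moved stays moved. The work goes in short steps, Python scripts to look and compute and a tool call to move; the robot and the scene stay as the last step left them, time stands still between calls to the robot, and variables do not carry over. Pictures are saved under pics/ and viewed, at most 12 in all, crops included, and the job is handed in when it is done.

Besides the shell and the picture viewer there is one more tool, called after "Request:" as name([rows], argument=value, ...), one row to a line, values as JSON. apply_moves: Moves the arm, as the interface text tells. Its arguments: {"type":"object","properties":{"steps":{"type":"array","items":{"type":"array","items":{"type":"array","items":{"type":"number"}}}}},"required":["steps"]}

```bash
mkdir -p pics; ls; python3 - <<'E'
from rig import bot
import cv2,numpy as np
s=bot.read_state();print(s)
for n in("scene","top"):
    im=bot.capture(n);cv2.imwrite(f"pics/{n}.png",im)
    m=bot.camera_model(n);print(n,m)
E
```

```text
pics
{'time_s': 0.0, 'joint_positions': array([-8.69459534e+01,  3.02780766e+01,  8.21549471e+01, -7.69184978e-05,
        6.76875221e+01, -1.02276562e+01]), 'qvel': array([ 0.01136967,  0.09436662, -0.01614035, -0.04262998,  0.07665984,
        0.11279975]), 'tau': array([-6.10502630e-04, -4.40042102e+01, -1.76591331e+01,  6.32921909e-02,
        5.82708092e-02, -1.50316760e-04]), 'position': array([ 0.14357414, -0.6075797 ,  0.23258912]), 'tcp_rot': array([[ 9.73252192e-01,  2.29739324e-01, -1.13332673e-04],
       [ 2.29739051e-01, -9.73249996e-01,  2.10086506e-03],
       [ 3.72350296e-04, -2.07070846e-03, -9.99997787e-01]]), 'force': array([-0.75647544, -0.20713807, -0.33413491]), 'moment': array([ 0.01748114, -0.00965897, -0.02472545]), 'grasp_force': 0.0, 'opening': 0.9981166285521539}
scene {'intrinsics': array([[462.41138758,   0.        , 318.26449084],
       [  0.        , 462.41138758, 244.38071289],
       [  0.        ,   0.        ,   1.        ]]), 'k1': -0.0096889886486131, 'R': array([[-0.49737458,  0.8673893 ,  0.01594779],
       [ 0.5374462 ,  0.32250627, -0.77919272],
       [-0.68100668, -0.37897957, -0.6265815 ]]), 't': array([ 0.27342037, -0.23754611,  1.2107585 ])}
top {'intrinsics': array([[517.15567321,   0.        , 323.42952028],
       [  0.        , 517.15567321, 243.06074035],
       [  0.        ,   0.        ,   1.        ]]), 'k1': 0.0029976058770505624, 'R': array([[-0.00189155, -0.99983472, -0.01808181],
       [-0.99093557,  0.00430295, -0.13426907],
       [ 0.13432468,  0.01766393, -0.99077993]]), 't': array([0.0025378 , 0.5544743 , 0.96981173])}
```

View pics/top.png

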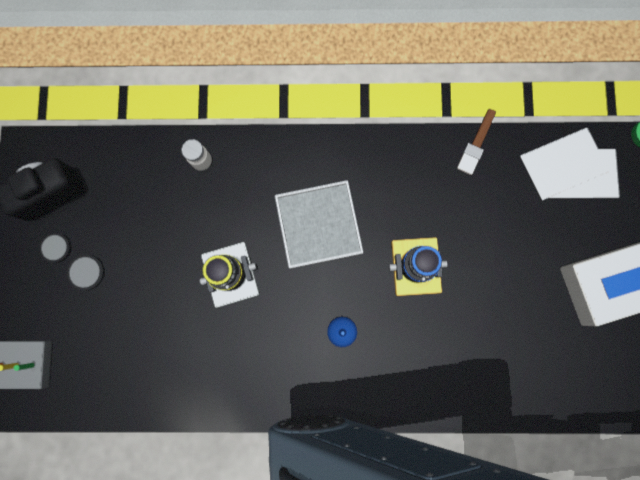

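View pics/scene.png

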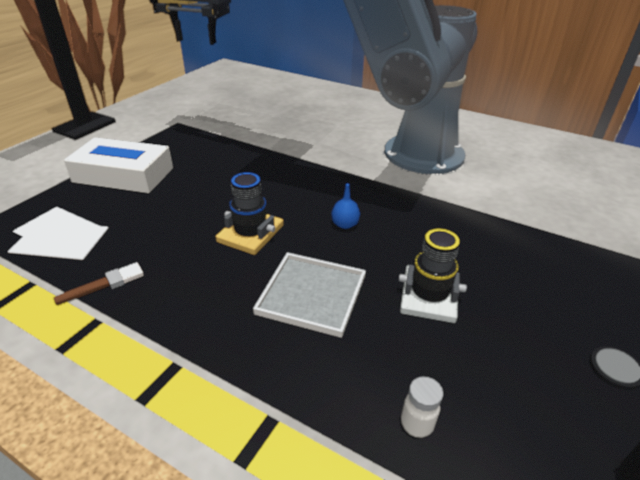

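The top view shows the yellow ring at (221,271), the tray at (319,224), the blue ring at (424,263) and the blower at (342,331). In the scene view the yellow ring is at (441,241), the tray at (311,292) and the blue ring at (246,181).

```bash
cat > h.py <<'E'
import cv2,numpy as np
def ray(m,p):
    K=m["intrinsics"];d=np.array([(p[0]-K[0,2])/K[0,0],(p[1]-K[1,2])/K[1,1]]);u=d.copy()
    for _ in range(5): u=d/(1+m["k1"]*(u@u))
    R,t=m["R"],m["t"]; return -R.T@t, R.T@np.array([u[0],u[1],1])
def plane(m,p,z):
    o,d=ray(m,p); return o+d*(z-o[2])/d[2]
def two(m1,p1,m2,p2):
    o1,d1=ray(m1,p1);o2,d2=ray(m2,p2)
    a=np.linalg.lstsq(np.c_[d1,-d2],o2-o1,rcond=None)[0]
    A,B=o1+a[0]*d1,o2+a[1]*d2; return (A+B)/2,np.linalg.norm(A-B)
def blobs(mask,n=3,amin=20):
    c,_=cv2.findContours(mask.astype(np.uint8),cv2.RETR_EXTERNAL,cv2.CHAIN_APPROX_NONE)
    return sorted([k for k in c if cv2.contourArea(k)>amin],key=cv2.contourArea,reverse=True)[:n]
E
python3 - <<'E'
from rig import bot
from h import *
M={n:bot.camera_model(n) for n in("scene","top")}
win={"top":(195,245,250,300),"scene":(420,225,465,256)}
el={}
for n in win:
    im=cv2.imread(f"pics/{n}.png");h=cv2.cvtColor(im,cv2.COLOR_BGR2HSV)
    x0,y0,x1,y1=win[n];k=np.zeros(im.shape[:2],bool);k[y0:y1,x0:x1]=1
    y=k&(h[...,0]>20)&(h[...,0]<36)&(h[...,1]>110)&(h[...,2]>90)
    for c in blobs(y,3,10):
        e=cv2.fitEllipse(cv2.convexHull(c));print(n,e,plane(M[n],e[0],.1275))
        el.setdefault(n,e[0])
    # tray
    w=(h[...,1]<40)&(h[...,2]>90)
    ctr={"top":(319,224),"scene":(311,292)}[n]
    for c in blobs(w,12,1000):
        if cv2.pointPolygonTest(c,ctr,False)>0:
            q=cv2.boxPoints(cv2.minAreaRect(c)) if 0 else cv2.approxPolyDP(cv2.convexHull(c),8,True)[:,0]
            P=np.array([plane(M[n],p,.014) for p in q.astype(float)]);print(n,q.tolist(),P.round(3).tolist(),P.mean(0))
            print(np.linalg.norm(P-np.roll(P,1,0),axis=1))
print(two(M["top"],el["top"],M["scene"],el["scene"]))
E
```

```text
top ((217.0685577392578, 269.71807861328125), (28.490093231201172, 29.887510299682617), 60.346031188964844) [0.49557857 0.18714732 0.1275    ]
top ((229.63394165039062, 274.0333557128906), (22.192541122436523, 31.154760360717773), 21.01099395751953) [0.48787623 0.16471385 0.1275    ]
top [[347, 180], [363, 253], [289, 268], [274, 196]] [[0.686, -0.047, 0.014], [0.537, -0.077, 0.014], [0.508, 0.07, 0.014], [0.654, 0.101, 0.014]] [0.59646631 0.01163441 0.014     ]
[0.15121844 0.15201592 0.14980996 0.14938623]
scene ((441.9709167480469, 238.81704711914062), (21.237632751464844, 35.33391571044922), 101.60781860351562) [0.4968403  0.18973873 0.1275    ]
scene [[286, 252], [365, 270], [340, 337], [254, 314]] [[0.536, -0.078, 0.014], [0.505, 0.071, 0.014], [0.665, 0.104, 0.014], [0.693, -0.037, 0.014]] [0.59967468 0.01496655 0.014     ]
[0.16267403 0.15219741 0.16262907 0.14420979]
(array([0.49540663, 0.1884713 , 0.1260088 ]), np.float64(0.0020289683057443547))
```

Request:
apply_moves([
  [[38, -27.8, 0, 0, 0, 0, 1], [38, -27.8, 0, 0, 0, 0, 1], [38, -27.8, 0, 0, 0, 0, 1], [38, -27.8, 0, 0, 0, 0, 1], [38, -27.8, 0, 0, 0, 0, 1], [38, -27.8, 0, 0, 0, 0, 1], [38, -27.8, 0, 0, 0, 0, 1], [38, -27.8, 0, 0, 0, 0, 1], [52.5, -69.4, 0, 0, 0, 0, 1], [52.5, -69.4, 0, 0, 0, 0, 1], [52.5, -69.4, 0, 0, 0, 0, 1], [52.5, -69.4, 0, 0, 0, 0, 1], [52.5, -69.4, 0, 0, 0, 0, 1], [52.5, -69.4, 0, 0, 0, 0, 1], [52.5, -69.4, 0, 0, 0, 0, 1], [52.5, -69.4, 0, 0, 0, 0, 1], [52.5, -69.4, 0, 0, 0, 0, 1], [52.5, -69.4, 0, 0, 0, 0, 1]],
])

```text
time_s: 2.35
position: [0.4949, 0.1863, 0.2333]
tcp_rot: [[0.974, 0.228, -0.001], [0.228, -0.974, -0.001], [-0.001, 0.0, -1.0]]
force: [0.6, 0.5, 0.4]
opening: 1.001
grasp_force: 0.0
```

```bash
python3 - <<'E'
from rig import bot
from h import *
s=bot.read_state();print(s["time_s"],s["position"],s["tcp_rot"].round(4),s["joint_positions"])
m=bot.camera_model("wrist");im=bot.capture("wrist");cv2.imwrite("pics/w1.png",im);print(m)
h=cv2.cvtColor(im,cv2.COLOR_BGR2HSV)
y=(h[...,0]>20)&(h[...,0]<36)&(h[...,1]>110)&(h[...,2]>90)
for c in blobs(y,3,50):
    e=cv2.fitEllipse(cv2.convexHull(c));print(e,plane(m,e[0],.1275))
E
```

```text
2.35 [0.49494644 0.18634404 0.23334298] [[ 9.737e-01  2.279e-01 -9.000e-04]
 [ 2.279e-01 -9.737e-01 -5.000e-04]
 [-1.000e-03  3.000e-04 -1.000e+00]] [ 8.52786309e+00  2.28744143e+01  9.58193140e+01 -2.48277513e-02
  6.13591808e+01  8.53673434e+01]
{'intrinsics': array([[371.64261375,   0.        , 319.20545539],
       [  0.        , 371.64261375, 244.67523859],
       [  0.        ,   0.        ,   1.        ]]), 'k1': -0.009414004033920361, 'R': array([[ 2.27835137e-01, -9.73699720e-01,  7.96155342e-05],
       [-9.42316366e-01, -2.20471180e-01,  2.51857748e-01],
       [-2.45216266e-01, -5.74570674e-02, -9.67764263e-01]]), 't': array([0.0684    , 0.47711381, 0.52111912])}
((318.0312805175781, 234.62686157226562), (79.83958435058594, 90.4937744140625), 0.47347956895828247) [0.50373843 0.18898177 0.1275    ]
((612.6071166992188, 289.9137268066406), (5.643789768218994, 42.62335205078125), 0.0) [ 0.51257967 -0.03327937  0.1275    ]
```

View pics/w1.png

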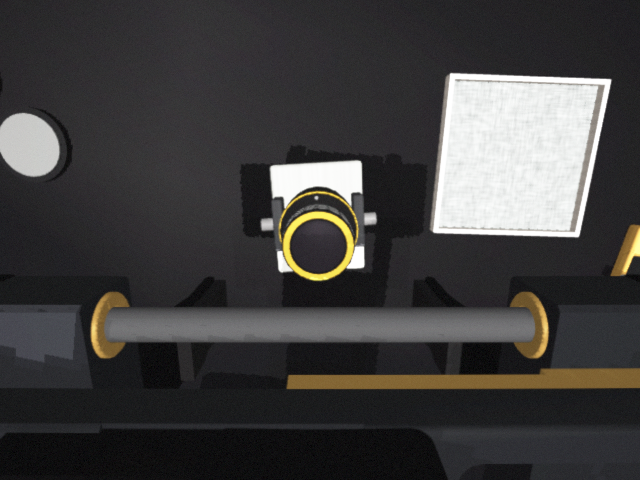

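The wrist view shows the top ring centred near (318,245), its dot at (317,198) in line towards the table edge, and the tray at (520,155). The blob merged the ring with the barrel band, so I will use the ring's inner hole.

```bash
python3 - <<'E'
from rig import bot
from h import *
m=bot.camera_model("wrist");im=cv2.imread("pics/w1.png")
h=cv2.cvtColor(im,cv2.COLOR_BGR2HSV)
y=((h[...,0]>18)&(h[...,0]<38)&(h[...,1]>90)&(h[...,2]>70)).astype(np.uint8);y[:,:230]=0;y[:,400:]=0;y[300:]=0
c,hi=cv2.findContours(y,cv2.RETR_CCOMP,cv2.CHAIN_APPROX_NONE)
for k,q in zip(c,hi[0]):
    if q[3]>=0 and cv2.contourArea(k)>300:
        e=cv2.fitEllipse(k);print("hole",e,plane(m,e[0],.1275))
# outer lower half of ring
pts=np.argwhere(y)[:,::-1];lo=[]
for x in range(280,358):
    r=pts[pts[:,0]==x,1]
    if len(r) and r.max()>245: lo.append((x,r.max()))
e=cv2.fitEllipse(np.array(lo,np.float32));P=[plane(m,(e[0][0]+d,e[0][1]),.1275) for d in(-e[1][0]/2,e[1][0]/2)]
print("outer",e,plane(m,e[0],.1275),np.linalg.norm(P[0]-P[1]))
print("dot",plane(m,(317,198),.076))
w=(h[...,1]<40)&(h[...,2]>100)
for k in blobs(w,10,3000):
    if cv2.pointPolygonTest(k,(520,155),False)>0:
        q=cv2.approxPolyDP(cv2.convexHull(k),10,True)[:,0].astype(float)
        P=np.array([plane(m,p,.014) for p in q]);print(q.tolist(),P.mean(0),np.linalg.norm(P-np.roll(P,1,0),axis=1))
E
```

```text
hole ((317.7281188964844, 245.88641357421875), (55.20891571044922, 56.8650016784668), 89.33573150634766) [0.49579859 0.18720278 0.1275    ]
hole ((317.9721984863281, 234.29734802246094), (72.37460327148438, 77.52484130859375), 3.4979841709136963) [0.50411101 0.18895715 0.1275    ]
outer ((317.4032287597656, 243.65866088867188), (71.49121856689453, 73.54981231689453), 154.8282928466797) [0.49734662 0.18780051 0.1275    ] 0.05100301092872049
dot [0.52243867 0.19421902 0.076     ]
[[447.0, 75.0], [611.0, 79.0], [577.0, 237.0], [430.0, 229.0]] [0.5958806  0.01256097 0.014     ] [0.14535214 0.1531765  0.15098465 0.15248193]
```

Request:
apply_moves([
  [[0.1, -0.1, 5, 0, 0, 0, 1], [0.1, -0.1, 9, 0, 0, 0, 1], [0.1, -0.1, 11.5, 0, 0, 0, 1], [0.1, -0.1, 13, 0, 0, 0, 1], [0.1, -0.1, 13, 0, 0, 0, 1], [0.1, -0.1, 13, 0, 0, 0, 1]],
])

```text
time_s: 3.15
position: [0.4968, 0.1888, 0.1045]
tcp_rot: [[0.973, 0.229, 0.002], [0.229, -0.973, 0.0], [0.002, 0.0, -1.0]]
force: [0.7, 0.4, 0.0]
opening: 1.002
grasp_force: 0.0
```

```bash
python3 - <<'E'
from rig import bot
from h import *
s=bot.read_state();print(s["time_s"],s["position"],s["force"],s["joint_positions"])
m=bot.camera_model("wrist");im=bot.capture("wrist");cv2.imwrite("pics/w2.png",im)
E
```

```text
3.15 [0.49677481 0.18878918 0.10446829] [0.73825242 0.42012857 0.01037884] [8.75212977e+00 3.41839216e+01 1.02015890e+02 4.42471396e-04
 4.36859491e+01 8.55039252e+01]
```

View pics/w2.png

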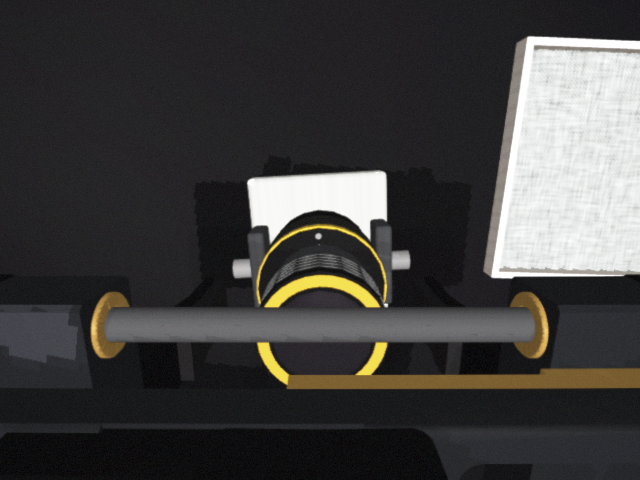

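The view shows the ring centred between the fingers (x about 322, fingers at 185 and 458), so the tool is well placed and I will close.

Request:
apply_moves([
  [[-0.1, 0.1, 0.1, 0, 0, 0, 1], [-0.1, 0.1, 0.1, 0, 0, 0, -1], [-0.1, 0.1, 0.1, 0, 0, 0, -1], [-0.1, 0.1, 0.1, 0, 0, 0, -1], [-0.1, 0.1, 0.1, 0, 0, 0, -1], [-0.1, 0.1, 0.1, 0, 0, 0, -1], [-0.1, 0.1, 0.1, 0, 0, 0, -1]],
])

```text
time_s: 4.08
position: [0.4952, 0.1876, 0.1026]
tcp_rot: [[0.973, 0.23, 0.0], [0.23, -0.973, -0.0], [0.0, 0.0, -1.0]]
force: [-0.2, -2.1, 0.4]
opening: 0.61
grasp_force: 30.0
```

Request:
apply_moves([
  [[0, 0, -0.05, 0, 0, -5, -1], [0, 0, -0.1, 0, 0, -10, -1], [0, 0, -0.2, 0, 0, -15, -1], [0, 0, -0.3, 0, 0, -20, -1], [0, 0, -0.4, 0, 0, -25, -1], [0, 0, -0.45, 0, 0, -27, -1], [0, 0, -0.45, 0, 0, -27, -1], [0, 0, -0.45, 0, 0, -27, -1]],
])

```text
time_s: 5.08
position: [0.4945, 0.1878, 0.1063]
tcp_rot: [[0.763, 0.646, -0.002], [0.646, -0.763, -0.0], [-0.001, -0.001, -1.0]]
force: [1.3, 0.8, -9.7]
opening: 0.613
grasp_force: 30.0
```

```bash
python3 - <<'E'
from rig import bot
from h import *
s=bot.read_state();print(s["time_s"],s["position"],s["force"],s["moment"],s["joint_positions"])
im=bot.capture("wrist");im2=bot.capture("scene")
a=im[180:400,210:430];b=cv2.resize(im2[215:325,385:495],None,fx=2,fy=2,interpolation=2)
cv2.imwrite("pics/w3.png",np.hstack([a,b]))
E
```

```text
5.075 [0.49453375 0.18783337 0.10632086] [ 1.28332309  0.76033741 -9.6749557 ] [ 0.12135249 -0.23065843  0.00880193] [8.68050913e+00 3.39275814e+01 1.02157228e+02 1.24656975e-02
 4.40042626e+01 5.84194971e+01]
```

View pics/w3.png

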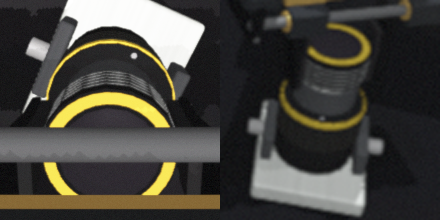

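The left crop shows the lens turned with its dot at (135,55) and the ring still centred in the jaws; the right crop shows a small gap opening under the rim. I can't make out the tick, so I will brighten and enlarge the images before and after the twist.

```bash
python3 - <<'E'
from rig import bot
from h import *
a=cv2.imread("pics/w2.png")[215:305,250:390];b=bot.capture("wrist")[215:305,250:390]
o=np.vstack([cv2.resize(np.clip(255*(x/255.)**.5,0,255).astype(np.uint8),None,fx=3.2,fy=3.2,interpolation=2) for x in(a,b)])
cv2.imwrite("pics/w4.png",o)
E
```

```text
(no output)
```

View pics/w4.png

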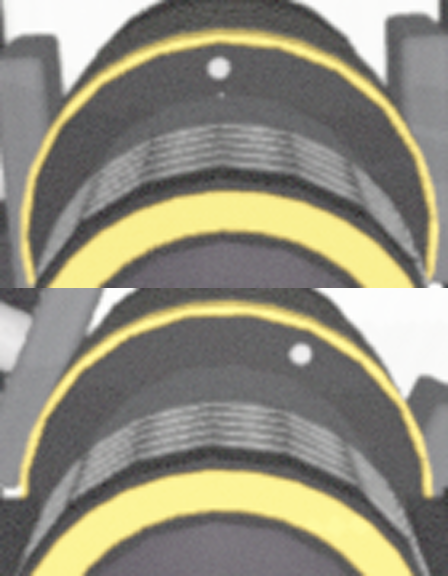

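The two enlargements differ too little to tell by the rib seams. The scene camera faces the tick side, so I will compare its views before and after.

```bash
python3 - <<'E'
from rig import bot
from h import *
a=cv2.imread("pics/scene.png")[228:288,415:465];b=bot.capture("scene")[228:288,415:465]
o=np.hstack([cv2.resize(np.clip(255*(x/255.)**.5,0,255).astype(np.uint8),None,fx=7,fy=7,interpolation=2) for x in(a,b)])
cv2.imwrite("pics/w5.png",o)
E
```

```text
(no output)
```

View pics/w5.png

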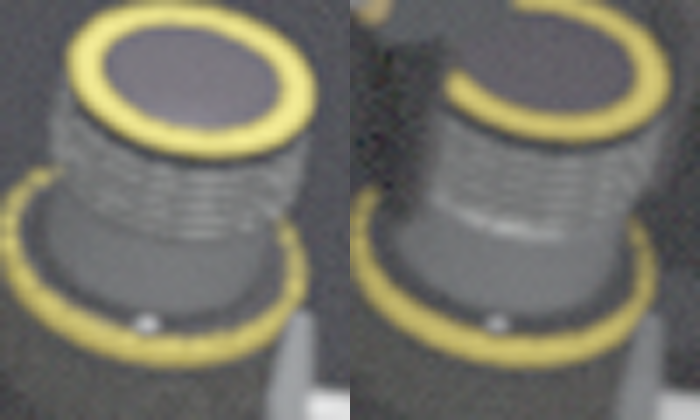

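The right half shows a bright strip of steel neck under the rim, so the cell has climbed about 4 mm. I will check the rotation numerically by unwrapping the rim in the tool frame, before and after.

```bash
python3 - <<'E'
from rig import bot
from h import *
s=bot.read_state();m=bot.camera_model("wrist");im=bot.capture("wrist");cv2.imwrite("pics/w6.png",im)
Rt,p=s["tcp_rot"],s["position"]
# camera in tool frame (rigid)
Rc=m["R"]@Rt; tc=m["R"]@p+m["t"]
def prof(im,cx,cy,zc):
    th=np.radians(np.arange(-40,41,1.));out=[]
    for z in np.arange(-.008,.009,.002):   # along tool z about rim middle
        X=np.c_[cx+.027*np.cos(th),cy+.027*np.sin(th),np.full(th.size,zc+z)]
        uv=cv2.projectPoints(X,cv2.Rodrigues(Rc)[0],tc,m["intrinsics"],np.array([m["k1"],0,0,0.]))[0][:,0].astype(np.float32)
        out.append(cv2.remap(cv2.cvtColor(im,cv2.COLOR_BGR2GRAY),uv[None,:,0],uv[None,:,1],1)[0])
    return np.array(out,float)
R0=np.array([[.9732,.2295,0],[.2295,-.9732,0],[0,0,-1]])
c=np.array([.4952,.1876,.1115])
d=R0.T@(c-np.array([.49677,.18879,.10447]))
A=prof(cv2.imread("pics/w2.png"),*d);B=prof(im,0,0,-.008)
o=np.vstack([cv2.resize(x.astype(np.uint8),(800,180),interpolation=0) for x in(A,B)])
cv2.imwrite("pics/w7.png",np.clip(255*(o/255.)**.6,0,255).astype(np.uint8))
def hp(P): q=P.mean(0);return q-cv2.GaussianBlur(q[None],(0,0),7)[0]
a,b=hp(A),hp(B)
for k in range(-32,33,2):
    i=np.arange(max(0,k),min(81,81+k));print(k,round(np.corrcoef(b[i],a[i-k])[0,1],2),end="; ")
E
```

```text
-32 -0.57; -30 -0.83; -28 -0.75; -26 -0.39; -24 0.19; -22 0.63; -20 0.87; -18 0.68; -16 0.15; -14 -0.33; -12 -0.6; -10 -0.74; -8 -0.66; -6 -0.33; -4 0.22; -2 0.78; 0 0.95; 2 0.53; 4 -0.03; 6 -0.44; 8 -0.66; 10 -0.72; 12 -0.54; 14 -0.15; 16 0.4; 18 0.81; 20 0.85; 22 0.43; 24 -0.12; 26 -0.59; 28 -0.83; 30 -0.73; 32 -0.36;
```

View pics/w7.png

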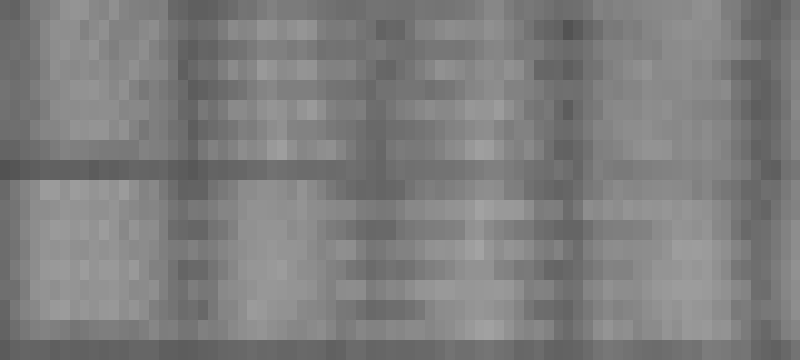

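The seam pattern keeps its place in the tool frame: correlation peaks at 0.95 for 0 degrees, against a rib period of about 19.5 degrees. A full slip would have shown as about 7 degrees, so the cell turned with the jaws. Next is the clockwise twist.

Request:
apply_moves([
  [[0, 0, -0.05, 0, 0, 6, -1], [0, 0, -0.1, 0, 0, 12, -1], [0, 0, -0.15, 0, 0, 18, -1], [0, 0, -0.2, 0, 0, 24, -1], [0, 0, -0.25, 0, 0, 30, -1], [0, 0, -0.3, 0, 0, 36, -1], [0, 0, -0.35, 0, 0, 42, -1], [0, 0, -0.4, 0, 0, 48, -1], [0, 0, -0.45, 0, 0, 53, -1], [0, 0, -0.45, 0, 0, 53, -1], [0, 0, -0.45, 0, 0, 53, -1]],
])

```text
time_s: 6.7
position: [0.4954, 0.1876, 0.1125]
tcp_rot: [[0.976, -0.219, 0.001], [-0.219, -0.976, -0.0], [0.001, -0.0, -1.0]]
force: [-2.8, -2.3, 2.6]
opening: 0.608
grasp_force: 30.0
```

```bash
python3 - <<'E'
from rig import bot
from h import *
s=bot.read_state();print(s["time_s"],s["position"],s["tcp_rot"].round(4),s["force"],s["joint_positions"],s["grasp_force"])
a=cv2.imread("pics/scene.png")[228:288,415:465];b=bot.capture("scene")[228:288,415:465]
w=bot.capture("wrist")[205:325,240:400]
g=lambda x,f:cv2.resize(np.clip(255*(x/255.)**.5,0,255).astype(np.uint8),None,fx=f,fy=f,interpolation=2)
cv2.imwrite("pics/w8.png",np.hstack([g(b,6),g(w,3)]))
E
```

```text
6.7 [0.4954069  0.18757932 0.11250014] [[ 9.756e-01 -2.194e-01  9.000e-04]
 [-2.194e-01 -9.756e-01 -2.000e-04]
 [ 9.000e-04 -0.000e+00 -1.000e+00]] [-2.81918693 -2.33897698  2.56874533] [ 8.65314659e+00  3.33276254e+01  1.01931001e+02 -2.51813757e-02
  4.46925783e+01  1.11342707e+02] 30.00018739141524
```

View pics/w8.png

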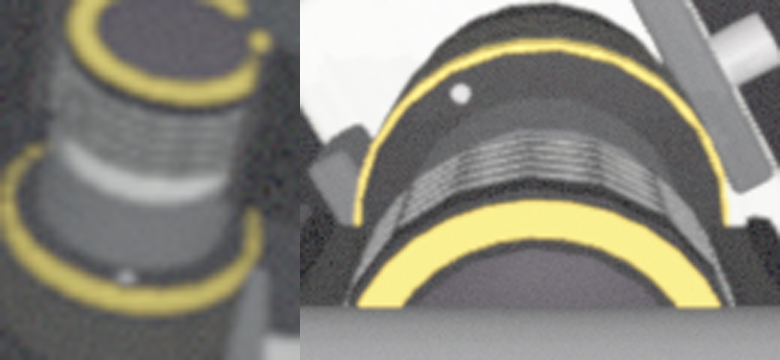

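The left crop shows about 10 mm of bright neck under the rim. The right crop shows the dot now on the other side, at (460,93), with the cell still in its bore. I will draw it out and carry it to the tray.

Request:
apply_moves([
  [[0, 0, -0.4, 0, 0, 0, -1], [0, 0, -0.8, 0, 0, 0, -1], [0, 0, -1.3, 0, 0, 0, -1], [0, 0, -2, 0, 0, 0, -1], [0, 0, -4, 0, 0, 0, -1], [0, 0, -7, 0, 0, 0, -1], [0, 0, -9, 0, 0, 0, -1], [0, 0, -9, 0, 0, 0, -1], [3, 3.3, -9, 0, 0, 0, -1], [7, 7.6, -9, 0, 0, 0, -1], [10.5, 11.4, -9, 0, 0, 0, -1], [13, 14.2, -9, 0, 0, 0, -1], [13.7, 14.9, -9, 0, 0, 0, -1], [13.7, 14.9, -9, 0, 0, 0, -1], [13.7, 14.9, -9, 0, 0, 0, -1]],
])

```text
time_s: 8.68
position: [0.5948, 0.0137, 0.2012]
tcp_rot: [[0.976, -0.219, -0.002], [-0.219, -0.976, 0.001], [-0.002, -0.0, -1.0]]
force: [0.2, 0.2, -1.2]
opening: 0.616
grasp_force: 30.0
```

```bash
python3 - <<'E'
from rig import bot
from h import *
s=bot.read_state();print(s["time_s"],s["position"],s["force"],s["opening"],s["grasp_force"])
o=[cv2.resize(bot.capture(n),(400,300)) for n in("scene","wrist")]
cv2.imwrite("pics/w9.png",np.hstack(o))
E
```

```text
8.675 [0.59476529 0.01373772 0.20119216] [ 0.16362814  0.23081371 -1.19706858] 0.6160596322807218 30.00023340806365
```

View pics/w9.png

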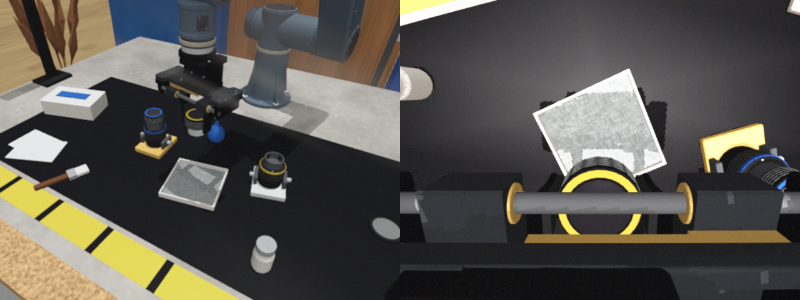

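The cell is held upright above the tray, and the bore of the yellow-ringed lens is empty. I will lower it.

Request:
apply_moves([
  [[0.1, 0, 5, 0, 0, 0, -1], [0.1, 0, 10, 0, 0, 0, -1], [0.1, 0, 14, 0, 0, 0, -1], [0.1, 0, 16, 0, 0, 0, -1], [0.1, 0, 16.6, 0, 0, 0, -1], [0.1, 0, 16.8, 0, 0, 0, -1], [0.1, 0, 17.0, 0, 0, 0, -1], [0.1, 0, 17.0, 0, 0, 0, -1], [0.1, 0, 17.0, 0, 0, 0, -1]],
])

```text
time_s: 9.9
position: [0.5973, 0.012, 0.0322]
tcp_rot: [[0.975, -0.22, 0.001], [-0.22, -0.975, -0.0], [0.001, -0.0, -1.0]]
force: [-0.8, 0.1, -0.6]
opening: 0.614
grasp_force: 30.0
```

Not in contact yet; about 3.5 mm remain.

Request:
apply_moves([
  [[0, 0, 0.1, 0, 0, 0, -1], [0, 0, 0.2, 0, 0, 0, -1], [0, 0, 0.25, 0, 0, 0, -1], [0, 0, 0.3, 0, 0, 0, -1], [0, 0, 0.3, 0, 0, 0, -1], [0, 0, 0.3, 0, 0, 0, -1]],
])

```text
time_s: 10.65
position: [0.5969, 0.0121, 0.0286]
tcp_rot: [[0.975, -0.22, -0.0], [-0.22, -0.975, -0.0], [-0.0, 0.0, -1.0]]
force: [-0.0, 0.2, 1.3]
opening: 0.611
grasp_force: 30.0
```

Force on the tool has gone from -1 to +1.3 N, so the cell is resting on the foam. I will open gently and rise.

Request:
apply_moves([
  [[0, 0, 0, 0, 0, 0, 0.3], [0, 0, 0, 0, 0, 0, 0.4], [0, 0, 0, 0, 0, 0, 0.6], [0, 0, 0, 0, 0, 0, 1], [0, 0, 0, 0, 0, 0, 1], [0, 0, 0, 0, 0, 0, 1], [0, 0, -1, 0, 0, 0, 1], [0, 0, -3, 0, 0, 0, 1], [0, 0, -7, 0, 0, 0, 1], [0, 0, -12, 0, 0, 0, 1], [0, 0, -17, 0, 0, 0, 1], [0, 0, -17, 0, 0, 0, 1], [0, 0, -17, 0, 0, 0, 1]],
])

```text
time_s: 12.28
position: [0.5963, 0.0122, 0.1987]
tcp_rot: [[0.975, -0.22, -0.0], [-0.22, -0.975, 0.0], [-0.0, 0.0, -1.0]]
force: [-0.7, -0.2, -0.1]
opening: 1.001
grasp_force: 0.0
```

```bash
python3 - <<'E'
from rig import bot
from h import *
s=bot.read_state();print(s["time_s"],s["position"],s["force"],s["opening"],s["grasp_force"])
m=bot.camera_model("wrist")
o=[cv2.resize(bot.capture(n),(400,300)) for n in("scene","wrist")]
im=bot.capture("wrist");h=cv2.cvtColor(im,cv2.COLOR_BGR2HSV)
y=(h[...,0]>18)&(h[...,0]<38)&(h[...,1]>90)&(h[...,2]>70);y[300:]=0
for c in blobs(y,3,300):
    e=cv2.fitEllipse(cv2.convexHull(c));print(e,plane(m,e[0],.0535))
cv2.imwrite("pics/w10.png",np.hstack(o))
E
```

```text
12.275 [0.59633411 0.01219379 0.19872236] [-0.66214342 -0.20957529 -0.05585855] 1.0012332142919187 0.0
((527.6696166992188, 237.24143981933594), (64.28622436523438, 130.50286865234375), 66.20572662353516) [ 0.55672206 -0.15452301  0.0535    ]
((319.0502014160156, 232.19178771972656), (62.0246467590332, 63.469886779785156), 85.87736511230469) [0.59854882 0.01166809 0.0535    ]
((-5.222623825073242, 23.759428024291992), (5.595597267150879, 9.214937210083008), 0.0) [0.7999589  0.20552277 0.0535    ]
```

View pics/w10.png

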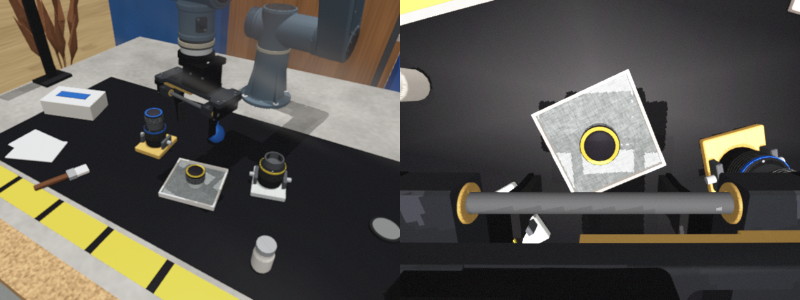

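The cell stands upright near the tray's middle, with its ring measured at (0.5985, 0.0117) against the tray's (0.596, 0.0125). The gripper is clear and the blue cell is untouched.

```bash
python3 -c "
from rig import bot
print(bot.hand_in())"
```

```text
the job is handed in; nothing more can be done
None
```

The yellow-ringed cell was twisted both ways, drawn out and set upright about 3 mm from the tray's middle, the blue-ringed cell was left in place, and the job was handed in after about 12 s; no verdict came back.

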